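Set the component tester to diode and run the test

ROBOT

A 6-joint arm with a two-finger parallel gripper is mounted at the origin on the work surface. World frame = base frame: x ahead of the robot, y to its left, z up, the work surface at z = 0. Lengths are in m, angles in rad, forces in N, time in s.
With the tool pointing down it reaches from about 0.25 to 0.775 m from the base axis. Payload 4 kg.
Tool frame: the origin (TCP) lies midway between the tips of the shut fingers; the grasp point (between the pads) lies bot.grasp_offset behind it (bot.grasp_offset is the distance from the TCP to the grasp point, in m); z points along the fingers, y is the line along which they close (so a half turn about z gives the same grasp; the last joint's range is limited). The gripper opens to 94 mm and grips with 3 to 60 N. Pads are 16 mm wide; open, the fingers measure 119 mm over their backs; the gripper's body (75 mm by 177 mm) begins 78 mm behind the grasp point.
Start: joints at [1.168, 0.087, 1.371, -0, 1.684, -0.103], TCP at [0.162, 0.525, 0.206] pointing down, gripper open.
Joint ranges: [-3.1, 3.1], [-0.76, 2.03], [0.27, 2.55], [-1.08, 4.22], [0.17, 2.65], [-2.57, 2.57]. Speed limits (rad/s): [2.79, 2.79, 3.14, 3.14, 3.14, 3.14].

INTERFACE

Orientations are given as a rotation vector (axis times angle).
In Python, from rig import bot gives the robot as it stands. The module is installed in compiled form; this text tells all that it offers.
- The arm moves only by the tool jog_arm, never from a script. Its arguments are lists of equal length, an entry for each row: "gripper": the opening, from 0 (shut) to 1 (fully open); "dp": the shift along the tool's x, y, z in m, a list of three; "delta_rot": the turn, a rotation vector about the tool's x, y, z in rad, a list of three. A call has exactly 5 rows; each row shifts and turns the commanded pose from where the row before left it, along the tool's axes as they then stand; what a row does not reach is not made up. A row lasts 1/8 s, in which the tool goes at most 62.5 mm and 10.7 degrees, less where a joint would pass 70% of its speed; a pose out of reach is approached as far as the arm can. A call with a gripper value outside its range is refused whole. The fingers move at their own pace and stop on an object; the grip force is fixed at half the most. Time passes only in rows, so rows that do not move let the fingers close, or fill a call up. It gives the time, the measured TCP pose, the force, the opening and the grip force at its end, in the units of the state.
- bot.sense(): the state, without advancing time (a new reading comes with each control period).
- bot.grab_frame(name): name is "side" or "top" or "wrist"; returns the picture (400x640x3 uint8, red, green, blue); there is no depth.
- bot.calibration(name): a dict with "fx", "fy", "cx", "cy" (pixels), "camera_from_world" (4x4, takes a point from world to camera coordinates). Camera axes: x right, y down, z forward; pixel columns grow to the right and rows downward; lengths in m; the calibration is good to about 2 mm. A picture is of the moment at which its call begins: read the wrist's pose just before it. calibration takes no time and is no camera call; for the wrist camera it gives the pose at the moment of the call.
- bot.sign_off(): hands the job in; it is judged then, once.
The state is a dict: "t": time; "joint_positions": joint angles; "joint_velocities": joint speeds; "joint_torque": joint torques, N m; "eef_pos": TCP position; "ee_rot": TCP orientation; "force": force on the tool from outside, world axes, zero at the start; "ft_torque": the same for the moment, N m; "opening": opening from 0.0 (shut) to 1.0 (fully open); "grasp_force": force on a finger pad.
Only numpy, scipy, OpenCV 4.12 (cv2) and the standard library are available. Lean on these libraries where they do the work, as an engineer would, in place of code of your own. Each camera call takes 0.05 s, during which the arm holds its last target. There are 200 camera calls.

TASK

A diode is clipped into the component tester: with a fingertip, push the selector's tab round, click by click and either way, until it points at the diode symbol (a filled triangle against a bar) and has clicked in there. Only then press the tester's round test key fully down, and let it come back up. Push gently and pinch or lift nothing: the tester stays standing where it is, and so does everything else on the bench.

Things in the scene. Friction and masses are not known exactly. Their poses are not given: they have to be found in the camera images.
- tester: component tester: loose black case 250 x 180 x 60 mm (x, y, z), about 1.3 kg, on rubber feet, with a flat pale face plate on top, 60 mm above the bench. Origin: underside centre; x points to the display end (away from the user), y left, z up. On the near end two black terminals, 20 mm across and 20 mm high, stand at (-97, 12) and (-97, 66) mm with a diode between them
- selector_axis (a point): foot of the selector's upright axis on the face plate. Axes as the tester's: x to the display, y left. Six printed symbols, each about 20 mm wide, ring it at 60 mm radius, at these angles counterclockwise from x seen from above: 0 power mark (off), 60 diode, 120 capacitor (two bars), 180 lamp (crossed circle), 240 resistor (zigzag), 300 coil (three humps)
- selector (a joint): angle of the selector (rad): 0 = tab at the diode symbol, positive counterclockwise from above, no end stops (6.28 is diode again). It clicks into a spring detent every 1.047 rad (60 degrees) and rests only there; pushed 30 degrees past one click it snaps on by itself to the next. Some 2 to 4 N at the tab's outer part turns it
- tab_tip (a point): top of the outer end of the selector's tab, 44 mm from the axis, 27 mm above the face plate. The selector is black plastic: hub 32 mm across and 27 mm high on a 42 mm skirt 5 mm high, with one straight tab, 9 mm wide, that sticks out radially to 44 mm, from 7 to 27 mm above the face plate, a white line along its top
- diode_mark (a point): point on the face plate, 60 mm above the bench, 44 mm from the selector's axis on the way to the diode symbol: the tab's outer end stands straight above it when the selector is at diode. The symbol's centre lies 16 mm farther out
- key_top (a point): centre of the top of the round test key, the only push key: grey, 22 mm across in a 38 mm black collar 12 mm high, at (-94, -56) mm in the tester's frame (near right corner); its top stands 18 mm above the face plate as released
- key (a joint): travel of the test key (m): 0 released, 0.006 fully down; springs back by itself, full travel takes 4 N
- tray: grey plastic parts tray, three compartments, 110 x 70 x 24 mm, origin under its centre
- jar: small clear round jar with black cap, 46 mm across, 58 mm high, standing close to the tester's right side; origin under its centre
- cutters: red and blue handled side cutters lying flat, 170 mm long, 14 mm high; origin under the middle, x towards the jaws
- screwdriver: screwdriver lying beyond the tester's display end; origin under its middle, x towards its tip
- spool: metal solder spool standing on end, 62 mm across, 46 mm high; origin under its centre
- pcb_holder: board holder: black base plate 110 x 70 mm with a red clamp and an aluminium bar, 81 mm high; origin under its centre
- iron_stand: black soldering-iron stand 120 x 70 mm with a wire coil, about 100 mm high; origin under its centre

How it is judged:
On the way, in this order (a step that is already met when the one before it is completed fails the run):
1. the selector's tab has clicked in at the diode symbol (horizontal distance between tab_tip and diode_mark below 0.006 m and velocity of joint selector between -0.1 and 0.1 rad/s), for 0.2 s.
2. the test key is pressed fully down (value of joint key above 0.0045 m and horizontal distance between tab_tip and diode_mark below 0.006 m), for 0.05 s.
At the end, for the whole second after the job is handed in: the tab's end stands within 6 mm of straight above the diode mark, the test key, pressed fully after that, is up again (within 1.5 mm), the tester stands level within 20 mm of where it was, and nothing else on the bench has moved 20 mm or more (horizontal distance between tab_tip and diode_mark below 0.006 m and value of joint key below 0.0015 m and distance of each of tester, tray, jar, cutters, screwdriver, spool, pcb_holder, iron_stand from where it was at the start of the episode below 0.02 m and angle between tester's own z axis and vertical below 0.05 rad and linear speed of tester below 0.02 m/s); the robot touches nothing.
It fails at once if the test key is pressed while the selector is not at diode (value of joint key above 0.003 m and horizontal distance between tab_tip and diode_mark above 0.009 m).
It fails at once if the tester is lifted or tipped (height (world z) of tester above 0.008 m or angle between tester's own z axis and vertical above 0.1 rad).
It fails at once if the tester is shoved or swivelled by more than 30 mm (distance of any of tester, diode_mark from where it was at the start of the episode above 0.03 m).
It fails at once if the tester or its selector is pinched or pressed with more than 35 N (contact force between the fingers and tester above 35 N).
It fails at once if another thing on the bench is lifted, knocked over or pushed away by 30 mm (distance of any of tray, jar, cutters, screwdriver, spool, pcb_holder, iron_stand from where it was at the start of the episode above 0.03 m).
It also fails if it takes over 54 s, if anything falls off the work surface, if the arm or the gripper's body presses on something with over 40 N, if the wrist force passes 120 N, or if a joint passes its speed limit or range.

## Working session

There is one attempt and no reset: what is moved stays moved. The work goes in short steps, Python scripts to look and compute and a tool call to move; the robot and the scene stay as the last step left them, time stands still between calls to the robot, and variables do not carry over. Pictures are saved under pics/ and viewed, at most 10 in all, crops included, and the job is handed in when it is done.

Besides the shell and the picture viewer there is one more tool, called after "Call:" as name(argument=value, ...) on one line, values as JSON. jog_arm: Moves the arm, as the interface text tells. Its arguments: {"type":"object","properties":{"gripper":{"type":"array","items":{"type":"number"}},"dp":{"type":"array","items":{"type":"array","items":{"type":"number"}}},"delta_rot":{"type":"array","items":{"type":"array","items":{"type":"number"}}}},"required":["gripper","dp","delta_rot"]}

```bash
mkdir -p pics
python3 - <<'E'
from rig import bot
import cv2
s=bot.sense();print(s['t'],s['eef_pos'],s['ee_rot'],s['force'],s['opening'],bot.grasp_offset)
for n in("top","side"):
    im=bot.grab_frame(n);cv2.imwrite(f"pics/{n}0.png",im[:,:,::-1]);c=bot.calibration(n);print(c)
E
```

```text
0.0 [0.16223249 0.52496051 0.20434311] [-0.46909273 -3.10584753  0.00328766] [ 0.01744053 -0.10534609  1.09905321] 1.001222048145212 0.0188
{'fx': 452.3073456779291, 'fy': 452.3073456779291, 'cx': 315.53724932613613, 'cy': 198.24712049098088, 'camera_from_world': array([[ 0.01024921, -0.99969871,  0.0223033 , -0.03961697],
       [-0.99107144, -0.01312096, -0.13268473,  0.49106699],
       [ 0.13293739, -0.02074425, -0.99090732,  1.29765753],
       [ 0.        ,  0.        ,  0.        ,  1.        ]])}
{'fx': 498.5785120882217, 'fy': 498.5785120882217, 'cx': 316.89770671896, 'cy': 201.584918492771, 'camera_from_world': array([[-8.17375339e-01, -5.76105439e-01, -2.80772805e-04,
         3.95781086e-01],
       [-4.35231202e-01,  6.17822883e-01, -6.54880665e-01,
         2.76410982e-01],
       [ 3.77453781e-01, -5.35161105e-01, -7.55732251e-01,
         1.74978097e+00],
       [ 0.00000000e+00,  0.00000000e+00,  0.00000000e+00,
         1.00000000e+00]])}
```

View pics/top0.png

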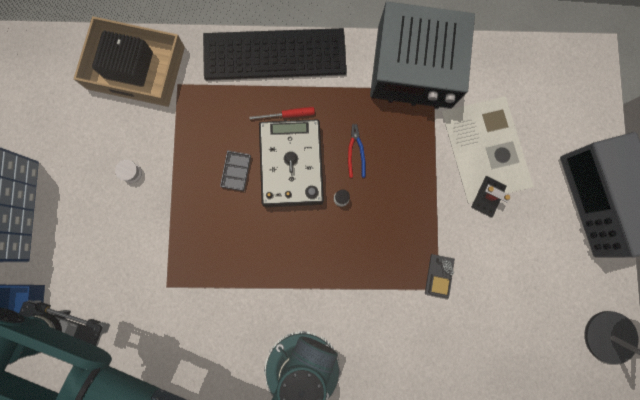

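View pics/side0.png

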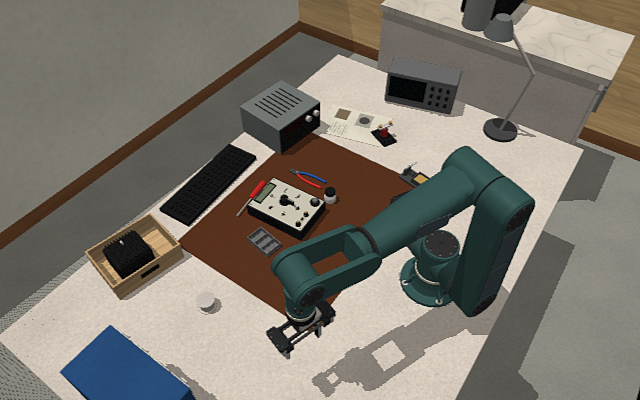

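The top view shows the tester at about (291,162), with the tab pointing toward the near end, the key at (312,192) and the jar at (342,198). I'll zoom in and measure the plate.

```bash
cat > h.py <<'E'
import numpy as np, cv2
def ray(c,uv,z):
    M=c["camera_from_world"];R=M[:3,:3];o=-R.T@M[:3,3]
    d=R.T@np.array([(uv[0]-c["cx"])/c["fx"],(uv[1]-c["cy"])/c["fy"],1])
    return o+d*(z-o[2])/d[2]
def proj(c,p):
    q=c["camera_from_world"]@np.append(p,1);return np.array([c["fx"]*q[0]/q[2]+c["cx"],c["fy"]*q[1]/q[2]+c["cy"]])
E
python3 - <<'E'
from rig import bot
from h import *
im=cv2.imread("pics/top0.png");c=bot.calibration("top")
cv2.imwrite("pics/crop.png",cv2.resize(im[95:220,215:385],None,fx=4.6,fy=4.6,interpolation=cv2.INTER_CUBIC))
sub=im[110:215,250:335].astype(int)
m=((sub.min(2)>130)).astype(np.uint8)
m=cv2.morphologyEx(m,cv2.MORPH_CLOSE,np.ones((5,5)))
cs,_=cv2.findContours(m,0,2);k=max(cs,key=cv2.contourArea)
pts=np.array([ray(c,p[0]+[250,110],.06)[:2] for p in k]).astype(np.float32)
r=cv2.minAreaRect(pts);print(r,cv2.boxPoints(r))
E
```

```text
((0.5958338379859924, 0.040864475071430206), (0.23633189499378204, 0.1666124016046524), 3.4076266288757324) [[ 0.47292516  0.11699969]
 [ 0.48282847 -0.04931813]
 [ 0.7187425  -0.03527074]
 [ 0.7088392   0.13104708]]
```

View pics/crop.png

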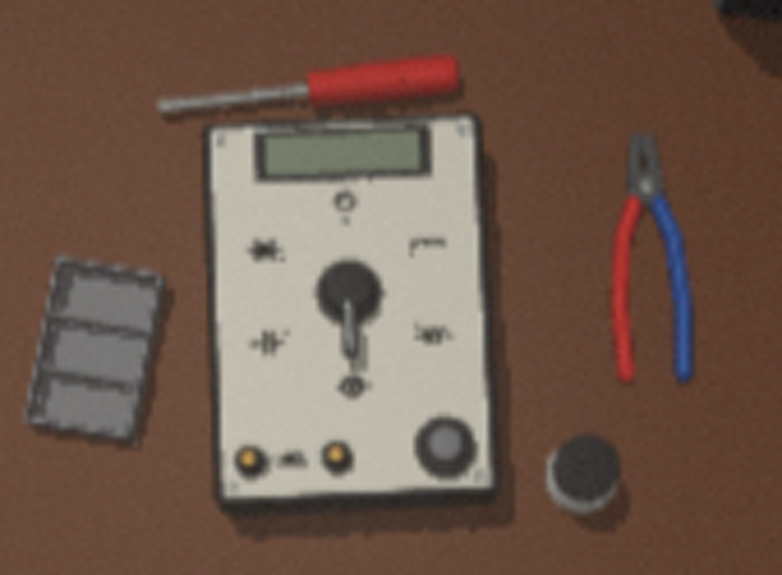

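The selector points at the lamp (180°). It needs two clicks clockwise: lamp, capacitor, diode. I'll move above the tester with the fingers shut.

Call:
jog_arm(gripper=[0,0,0,0,0], dp=[[-0.04,-0.028,-0.015],[-0.043,-0.029,-0.015],[-0.043,-0.029,-0.01],[-0.043,-0.029,-0.01],[-0.043,-0.029,-0.01]], delta_rot=[[0,0,0],[0,0,0],[0,0,0],[0,0,0],[0,0,0]])

```text
t: 0.72
eef_pos: [0.3231, 0.3238, 0.2654]
ee_rot: [-0.469, -3.106, 0.001]
force: [0.5, 0.1, 0.1]
opening: 0.507
grasp_force: 0.0
```

Call:
jog_arm(gripper=[0,0,0,0,0], dp=[[-0.043,-0.029,0],[-0.043,-0.029,0],[-0.043,-0.029,0],[-0.043,-0.029,0],[-0.043,-0.029,0]], delta_rot=[[0,0,0],[0,0,0],[0,0,0],[0,0,0],[0,0,0]])

```text
t: 1.35
eef_pos: [0.4857, 0.1217, 0.265]
ee_rot: [-0.469, -3.106, -0.0]
force: [0.0, 0.6, 0.8]
opening: 0.007
grasp_force: 0.0
```

Call:
jog_arm(gripper=[0,0,0,0,0], dp=[[-0.03,-0.03,0],[0,0,0],[0,0,0],[0,0,0],[0,0,0]], delta_rot=[[0,0,0],[0,0,-0.18],[0,0,-0.18],[0,0,0],[0,0,0]])

```text
t: 1.98
eef_pos: [0.5047, 0.0859, 0.2652]
ee_rot: [0.091, -3.14, -0.0]
force: [-0.2, 0.2, -0.8]
opening: 0.004
grasp_force: 0.0
```

Run:
```python
from rig import bot
import cv2
s=bot.sense();print(s['t'],s['eef_pos'],s['ee_rot'],s['force'],s['opening'],s['joint_positions'])
from scipy.spatial.transform import Rotation as R
print(R.from_rotvec(s['ee_rot']).as_matrix().round(3))
im=bot.grab_frame("wrist");cv2.imwrite("pics/w1.png",im[:,:,::-1]);c=bot.calibration("wrist");print(c)
import pickle;pickle.dump(c,open("w1.pkl","wb"))
```

```text
1.975 [0.50468484 0.08585791 0.26521655] [ 9.10054380e-02 -3.13979978e+00 -1.19215917e-04] [-0.16467953  0.20708036 -0.7781593 ] 0.004150748308813038 [ 5.76596906e-02 -1.52564012e-03  1.34554580e+00  9.18384667e-05
  1.79804439e+00 -1.57106868e+00]
[[-0.998 -0.058 -0.   ]
 [-0.058  0.998  0.   ]
 [ 0.     0.    -1.   ]]
{'fx': 305.4895745380446, 'fy': 305.4895745380446, 'cx': 322.10030179617485, 'cy': 198.27795567790469, 'camera_from_world': array([[-5.83420310e-02,  9.98296425e-01,  6.74749870e-04,
        -5.59515468e-02],
       [ 9.57580242e-01,  5.57714228e-02,  2.82718286e-01,
        -5.33865291e-01],
       [ 2.82199022e-01,  1.71404861e-02, -9.59202750e-01,
         3.06565172e-01],
       [ 0.00000000e+00,  0.00000000e+00,  0.00000000e+00,
         1.00000000e+00]])}
```

View pics/w1.png

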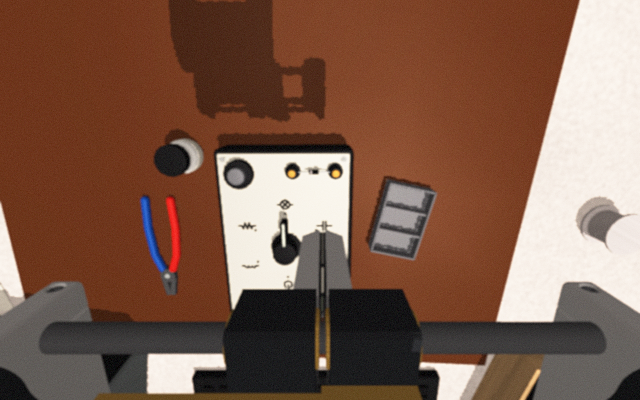

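The wrist view (image down is +x, right is +y) shows the lamp at (285,204), the tab running from (283,215) to the hub at (285,247), and the key at (237,174). The terminals are at (291,171) and (336,171). I'll turn these into world points.

Run:
```python
from rig import bot
from h import *
import pickle
c=pickle.load(open("w1.pkl","rb"));t=bot.calibration("top")
W=lambda n,uv,z:print("w",n,ray(c,uv,z).round(4))
T=lambda n,uv,z:print("t",n,ray(t,(215+uv[0]/4.6-.4,95+uv[1]/4.6-.4),z).round(4))
im=cv2.imread("pics/w1.png");hsv=cv2.cvtColor(im,cv2.COLOR_BGR2HSV)
def cen(box,m):
    x0,y0,x1,y1=box;s=m[y0:y1,x0:x1].astype(np.uint8);M=cv2.moments(s,True);return (x0+M['m10']/M['m00'],y0+M['m01']/M['m00'],M['m00'])
dark=im.max(2)<130
gold=(hsv[...,1]>90)&(im.max(2)>120)
l=cen((274,197,297,210),dark);print(l);W("lamp",l,.06)
r=cen((236,218,259,233),dark);W("resistor",r,.06)
k=cen((240-20,155,258,192),(im.max(2)<120));print(k);W("collar+key",k,.073)
for b in((282,163,300,180),(327,163,346,180)):
    g=cen(b,gold);print(g);W("term",g,.08)
w=cen((276,208,292,250),(im.min(2)>150)&(hsv[...,1]<40));print(w)
W("hub",(286,250),.087);W("tabtip",(283,213),.087)
T("hub",(349,291),.087);T("lamp",(352,385),.06);T("power",(345,204),.06);T("diode",(265,250),.06);T("coil",(428,246),.06);T("res",(434,334),.06);T("cap",(268,342),.06);T("key",(445,444),.078);T("tabtip",(350,356),.087);T("term",(337,456),.08);T("term",(250,459),.08)
yaw=np.radians(3.4);Rm=np.array([[np.cos(yaw),-np.sin(yaw)],[np.sin(yaw),np.cos(yaw)]])
for n,p in(("key",(-.094,-.056)),("t1",(-.097,.012)),("t2",(-.097,.066))):print(n,np.array([.5958,.0409])+Rm@p)
cv2.imwrite("pics/w1c.png",cv2.resize(im[140:310,205:365],None,fx=3.5,fy=3.5,interpolation=cv2.INTER_CUBIC))
```

```text
(284.35714285714283, 203.6904761904762, 42.0)
w lamp [0.5451 0.0379 0.06  ]
w resistor [ 0.5792 -0.0116  0.06  ]
(239.14228456913827, 172.44088176352705, 499.0)
w collar+key [ 0.5036 -0.0175  0.073 ]
(291.2857142857143, 173.5, 56.0)
w term [0.4996 0.0476 0.08  ]
(335.5892857142857, 173.41071428571428, 56.0)
w term [0.4964 0.1014 0.08  ]
(283.673835125448, 221.74910394265234, 279.0)
w hub [0.5987 0.0445 0.087 ]
w tabtip [0.5486 0.0395 0.087 ]
t hub [0.5996 0.04   0.087 ]
t lamp [0.5453 0.038  0.06  ]
t power [0.6622 0.0445 0.06  ]
t diode [0.6314 0.0947 0.06  ]
t coil [ 0.6356 -0.0087  0.06  ]
t res [ 0.5787 -0.0132  0.06  ]
t cap [0.572  0.0914 0.06  ]
t key [ 0.5058 -0.0207  0.078 ]
t tabtip [0.5586 0.0387 0.087 ]
t term [0.4971 0.0458 0.08  ]
t term [0.4945 0.0993 0.08  ]
key [ 0.50528661 -0.02057623]
t1 [0.49825906 0.04712616]
t2 [0.49505652 0.10103111]
```

View pics/w1c.png

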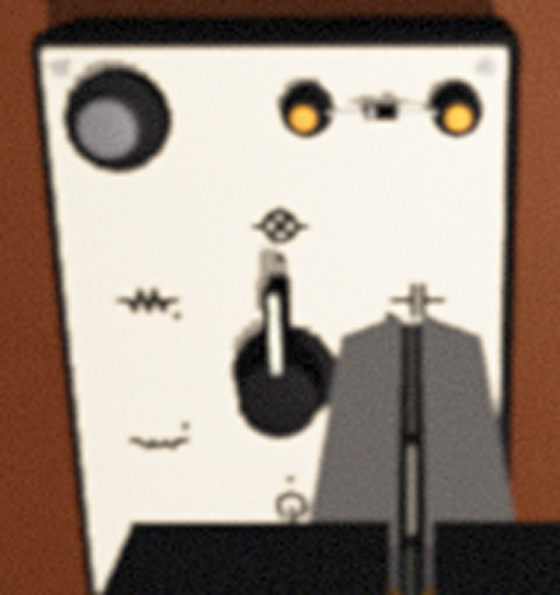

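The axis is at about (0.604, 0.041) and the yaw about 3.4°; two views agree within 2 mm. The tool axes are already parallel to the tester's. I'll go to the right of the tab and lower to z ≈ 0.073.

Call:
jog_arm(gripper=[0,0,0,0,0], dp=[[-0.029,-0.041,0],[-0.0285,-0.0415,0],[0,0,0.05],[0,0,0.05],[0,0,0.03]], delta_rot=[[0,0,0],[0,0,0],[0,0,0],[0,0,0],[0,0,0]])

```text
t: 2.65
eef_pos: [0.5658, 0.007, 0.1321]
ee_rot: [0.092, -3.136, -0.001]
force: [0.3, 0.2, 0.4]
opening: 0.005
grasp_force: 0.0
```

Call:
jog_arm(gripper=[0,0,0,0,0], dp=[[0,0,0.025],[0,0,0.02],[0,0,0.017],[0,0,0],[0,0,0]], delta_rot=[[0,0,0],[0,0,0],[0,0,0],[0,0,0],[0,0,0]])

```text
t: 3.28
eef_pos: [0.5678, 0.0069, 0.0744]
ee_rot: [-0.094, 3.139, -0.0]
force: [0.4, 0.1, 0.0]
opening: 0.004
grasp_force: 0.0
```

Run:
```python
from rig import bot
import cv2
s=bot.sense();print(s['t'],s['eef_pos'],s['force'])
im=bot.grab_frame("wrist");cv2.imwrite("pics/w2.png",im[:,:,::-1])
```

```text
3.275 [0.56783412 0.00689582 0.07437586] [0.42885634 0.0913728  0.00108631]
```

View pics/w2.png

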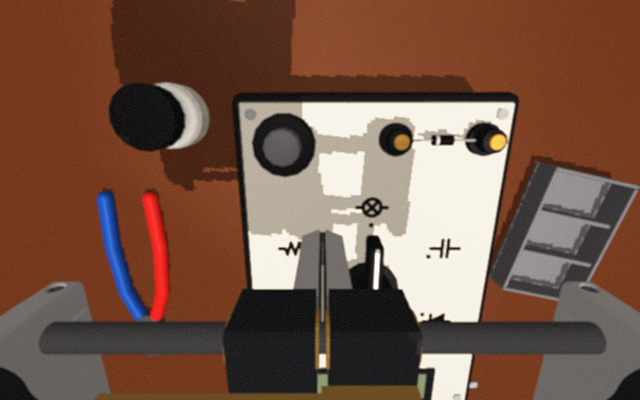

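The fingertip at (322,235) is beside the tab tip at (374,240) with clearance, at the right depth. Now the first push, to the left.

Call:
jog_arm(gripper=[0,0,0,0,0], dp=[[0,0.008,0],[0,0.005,0],[0,0.004,0],[0,0.004,0],[0,0.004,0]], delta_rot=[[0,0,0],[0,0,0],[0,0,0],[0,0,0],[0,0,0]])

```text
t: 3.95
eef_pos: [0.5658, 0.0317, 0.0737]
ee_rot: [-0.094, 3.14, -0.001]
force: [0.7, -2.8, 1.7]
opening: 0.003
grasp_force: 1.1
```

Call:
jog_arm(gripper=[0,0,0,0,0], dp=[[0,0.004,0],[0,0.004,0],[0,0.004,0],[0,0.002,0],[0,0,0]], delta_rot=[[0,0,0],[0,0,0],[0,0,0],[0,0,0],[0,0,0]])

```text
t: 4.58
eef_pos: [0.5647, 0.0462, 0.0733]
ee_rot: [0.095, -3.14, -0.001]
force: [-0.0, -0.8, -0.7]
opening: 0.006
grasp_force: 0.0
```

Run:
```python
from rig import bot
import cv2
s=bot.sense();print(s['t'],s['eef_pos'],s['force'])
im=bot.grab_frame("wrist");cv2.imwrite("pics/w3.png",im[:,:,::-1])
```

```text
4.575 [0.56474025 0.04621835 0.07332827] [-0.04125715 -0.84540536 -0.70007227]
```

View pics/w3.png

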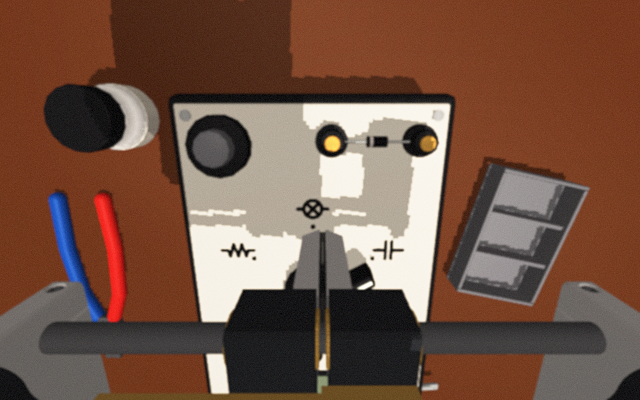

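The tab has snapped toward the capacitor, with its end at about (365,275). Next I'll go further left to get behind it, then push away from the user.

Call:
jog_arm(gripper=[0,0,0,0,0], dp=[[0.004,0,0],[0,0.008,0],[0,0.008,0],[0,0.007,0],[0,0,0]], delta_rot=[[0,0,0],[0,0,0],[0,0,0],[0,0,0],[0,0,0]])

```text
t: 5.25
eef_pos: [0.5594, 0.0693, 0.0735]
ee_rot: [-0.096, 3.14, 0.0]
force: [0.1, -0.0, -0.3]
opening: 0.008
grasp_force: 0.0
```

Call:
jog_arm(gripper=[0,0,0,0,0], dp=[[-0.006,0,0],[-0.005,0,0],[-0.004,0,0],[-0.004,0,0],[-0.004,0,0]], delta_rot=[[0,0,0],[0,0,0],[0,0,0],[0,0,0],[0,0,0]])

```text
t: 5.88
eef_pos: [0.5827, 0.0697, 0.0731]
ee_rot: [0.094, -3.14, 0.001]
force: [-1.7, 1.0, -0.5]
opening: 0.009
grasp_force: 0.7
```

Run:
```python
from rig import bot
import cv2
s=bot.sense();print(s['t'],s['eef_pos'],s['force'])
im=bot.grab_frame("wrist");cv2.imwrite("pics/w4.png",im[:,:,::-1])
```

```text
5.875 [0.58269685 0.06968515 0.0731101 ] [-1.68467364  0.98671329 -0.50619968]
```

View pics/w4.png

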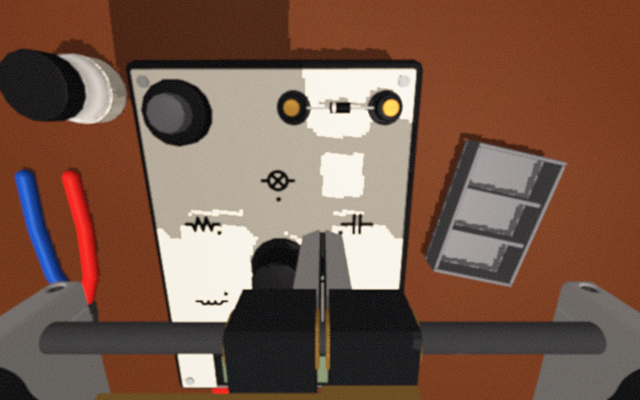

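The tab is hidden behind the finger but in contact (about 2 N). I'll push the last ~11 mm.

Call:
jog_arm(gripper=[0,0,0,0,0], dp=[[-0.003,0,0],[-0.003,0,0],[-0.003,0,0],[-0.002,0,0],[0,0,0]], delta_rot=[[0,0,0],[0,0,0],[0,0,0],[0,0,0],[0,0,0]])

```text
t: 6.55
eef_pos: [0.5939, 0.0704, 0.0737]
ee_rot: [-0.094, 3.139, -0.0]
force: [-0.2, 0.1, -0.3]
opening: 0.004
grasp_force: 0.0
```

Call:
jog_arm(gripper=[0,0,0,0,0], dp=[[0.01,0,0],[0,0,-0.04],[0,0,-0.05],[0.042,-0.043,-0.02],[0.042,-0.0423,-0.02]], delta_rot=[[0,0,0],[0,0,0],[0,0,0],[0,0,0],[0,0,0]])

```text
t: 7.18
eef_pos: [0.5043, -0.0201, 0.2042]
ee_rot: [-0.097, 3.139, -0.001]
force: [0.8, -0.8, -0.3]
opening: 0.003
grasp_force: 0.0
```

Call:
jog_arm(gripper=[0,0,0,0,0], dp=[[0,0,0],[0,0,0],[0,0,0],[0,0,0],[0,0,0]], delta_rot=[[0,0,0],[0,0,0],[0,0,0],[0,0,0],[0,0,0]])

```text
t: 7.8
eef_pos: [0.5056, -0.0188, 0.2024]
ee_rot: [0.096, -3.139, -0.001]
force: [0.5, 0.2, -0.3]
opening: 0.007
grasp_force: 0.0
```

Run:
```python
from rig import bot
import cv2,pickle
import numpy as np
s=bot.sense();print(s['t'],s['eef_pos'],s['ee_rot'],s['force'])
im=bot.grab_frame("wrist")[:,:,::-1];pickle.dump(bot.calibration("wrist"),open("w5.pkl","wb"));cv2.imwrite("pics/w5.png",im)
t=bot.grab_frame("top")[:,:,::-1];cv2.imwrite("pics/t5.png",t)
a=im[:,180:580];b=cv2.resize(t[100:220,230:350],(400,400),interpolation=cv2.INTER_CUBIC)
cv2.imwrite("pics/c5.png",np.hstack([a,b]))
```

```text
7.8 [ 0.50564073 -0.01880223  0.20240227] [ 9.61856172e-02 -3.13891528e+00 -5.62889076e-04] [ 0.4767871   0.15386995 -0.29780318]
```

View pics/c5.png

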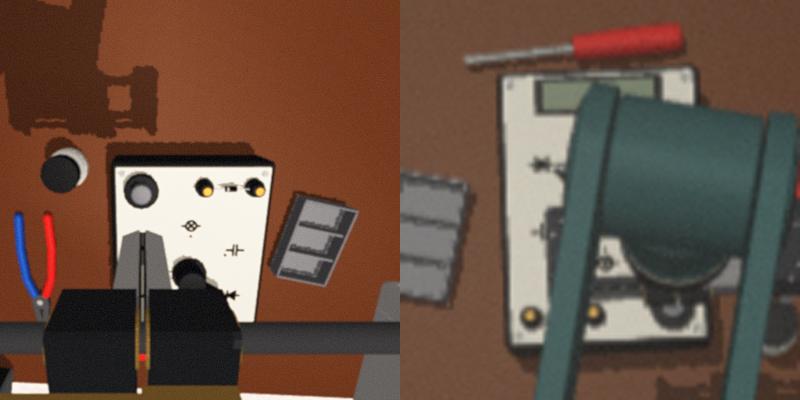

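The selector tab now reaches toward the diode symbol: the top view shows its black end next to the diode at (560,172). I'll check this numerically and measure the key again.

Run:
```python
from h import *
import pickle
from rig import bot
c=pickle.load(open("w5.pkl","rb"));t=bot.calibration("top")
w=cv2.imread("pics/w5.png");T=cv2.imread("pics/t5.png")
s=w[168:212,300:346];m=(s.max(2)<75).astype(np.uint8);g=((s.max(2)>=85)&(s.min(2)<170)&(np.ptp(s.astype(int),2)<25)).astype(np.uint8)
for n,q in(("dark",m),("grey",g)):
    cs,_=cv2.findContours(q,0,2);k=max(cs,key=cv2.contourArea);(x,y),r=cv2.minEnclosingCircle(k)
    print(n,x+300,y+168,r,ray(c,(x+300,y+168),.072 if n=="dark" else .078))
for b in((375,178,398,200),(426,178,450,200)):
    s=w[b[1]:b[3],b[0]:b[2]];h=cv2.cvtColor(s,cv2.COLOR_BGR2HSV);M=cv2.moments(((h[...,1]>90)&(s.max(2)>120)).astype(np.uint8),True)
    print("term",ray(c,(b[0]+M['m10']/M['m00'],b[1]+M['m01']/M['m00']),.08))
ax=np.array([.604,.0412])
for d in(0,30,60,90,120):
    a=np.radians(d+3.4)
    for r in(.03,.036,.04,.052):
        p=np.append(ax+r*np.array([np.cos(a),np.sin(a)]),.087)
        o=[]
        for cc,I in((c,w),(t,T)):
            u,v=proj(cc,p).round().astype(int);o+=[(int(u),int(v)),I[v,u].tolist() if 0<=v<400 else None]
        print(d,r,o)
```

```text
dark 320.63475227355957 190.39007186889648 16.96152114868164 [ 0.50505245 -0.02091413  0.072     ]
grey 321.0 194.5 10.30786418914795 [ 0.50782484 -0.02034805  0.078     ]
term [0.4999427  0.04715791 0.08      ]
term [0.49661834 0.1008018  0.08      ]
0 0.03 [(370, 308), [18, 20, 18], (290, 146), [84, 86, 67]]
0 0.036 [(370, 312), [23, 22, 23], (290, 144), [92, 95, 72]]
0 0.04 [(370, 315), [16, 14, 14], (289, 143), [95, 98, 76]]
0 0.052 [(370, 324), [19, 20, 18], (289, 139), [88, 90, 67]]
30 0.03 [(384, 304), [16, 17, 17], (284, 148), [95, 98, 74]]
30 0.036 [(386, 308), [24, 24, 24], (283, 146), [94, 97, 74]]
30 0.04 [(388, 311), [20, 19, 18], (283, 145), [96, 98, 76]]
30 0.052 [(393, 319), [22, 14, 19], (280, 141), [169, 181, 185]]
60 0.03 [(394, 296), [18, 15, 20], (281, 152), [82, 84, 63]]
60 0.036 [(399, 298), [23, 23, 20], (279, 151), [81, 82, 81]]
60 0.04 [(402, 300), [18, 14, 13], (278, 150), [139, 143, 142]]
60 0.052 [(411, 305), [234, 244, 249], (274, 148), [103, 110, 114]]
90 0.03 [(399, 284), [229, 238, 245], (280, 157), [79, 81, 66]]
90 0.036 [(404, 284), [231, 241, 246], (277, 157), [183, 197, 202]]
90 0.04 [(408, 284), [232, 241, 247], (276, 157), [184, 199, 203]]
90 0.052 [(419, 284), [234, 242, 247], (272, 157), [183, 198, 203]]
120 0.03 [(396, 272), [235, 244, 248], (281, 162), [95, 96, 73]]
120 0.036 [(401, 270), [233, 243, 248], (279, 163), [73, 75, 59]]
120 0.04 [(405, 268), [233, 243, 248], (278, 164), [64, 65, 64]]
120 0.052 [(415, 263), [233, 243, 248], (275, 166), [69, 69, 71]]
```

Run:
```python
import cv2,numpy as np
w=cv2.imread("pics/w5.png")[235:325,340:440];t=cv2.imread("pics/t5.png")[130:178,255:303]
cv2.imwrite("pics/c6.png",np.hstack([cv2.resize(w,(400,400),interpolation=2),cv2.resize(t,(400,400),interpolation=2)]))
```

```text
(no output)
```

View pics/c6.png

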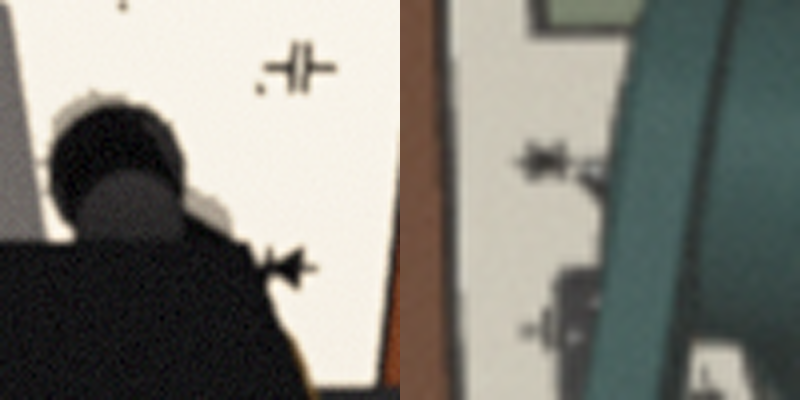

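The top view shows the tab's dark end right at the diode symbol at (595,185), and the wrist view shows the tab's shadow on that side too, so it's set. Now I'll lower over the key.

Call:
jog_arm(gripper=[0,0,0,0,0], dp=[[0,-0.0015,0.04],[0,0,0.04],[0,0,0.025],[0,0,0.011],[0,0,0]], delta_rot=[[0,0,0],[0,0,0],[0,0,0],[0,0,0],[0,0,0]])

```text
t: 8.52
eef_pos: [0.5054, -0.0208, 0.0868]
ee_rot: [0.095, -3.139, -0.0]
force: [-0.7, 0.4, 1.0]
opening: 0.004
grasp_force: 0.0
```

Call:
jog_arm(gripper=[0,0,0,0,0], dp=[[0,0,0.003],[0,0,0.003],[0,0,0.002],[0,0,0.0015],[0,0,0]], delta_rot=[[0,0,0],[0,0,0],[0,0,0],[0,0,0],[0,0,0]])

```text
t: 9.15
eef_pos: [0.5065, -0.021, 0.0783]
ee_rot: [-0.094, 3.138, -0.0]
force: [1.4, 0.1, 3.5]
opening: 0.003
grasp_force: 1.4
```

Call:
jog_arm(gripper=[0,0,0,0,0], dp=[[0,0,0.002],[0,0,0.002],[0,0,0.0015],[0,0,0],[0,0,0]], delta_rot=[[0,0,0],[0,0,0],[0,0,0],[0,0,0],[0,0,0]])

```text
t: 9.78
eef_pos: [0.5066, -0.021, 0.0759]
ee_rot: [-0.095, 3.137, -0.001]
force: [-3.8, 0.2, 16.3]
opening: 0.008
grasp_force: 8.5
```

The key bottomed out: the force rose from the 3.5 N spring level to 16 N at the stop. Now I'll release and lift.

Call:
jog_arm(gripper=[0,0,0,0,0], dp=[[0,0,-0.005],[0,0,-0.01],[0,0,-0.04],[0,0,-0.05],[0,0,-0.03]], delta_rot=[[0,0,0],[0,0,0],[0,0,0],[0,0,0],[0,0,0]])

```text
t: 10.4
eef_pos: [0.5053, -0.0208, 0.2088]
ee_rot: [0.095, -3.14, -0.0]
force: [0.4, 0.1, -0.9]
opening: 0.005
grasp_force: 0.0
```

Call:
jog_arm(gripper=[0,0,0,0,0], dp=[[0.05,0.0,-0.03],[0.05,0,0],[0.05,0,0],[0,0,0],[0,0,0]], delta_rot=[[0,0,0],[0,0,0],[0,0,0],[0,0,0],[0,0,0]])

```text
t: 11.02
eef_pos: [0.3559, -0.0298, 0.2366]
ee_rot: [0.094, -3.14, -0.001]
force: [0.9, -0.6, -0.8]
opening: 0.005
grasp_force: 0.0
```

Run:
```python
from rig import bot
from h import *
s=bot.sense();print(s['t'],s['eef_pos'],s['force'])
T=bot.grab_frame("top")[:,:,::-1].copy();cv2.imwrite("pics/t7.png",T);t=bot.calibration("top")
ax=np.array([.604,.0412])
for d in(0,60,120,180,240,300):
    a=np.radians(d+3.4);o=[]
    for r in(.028,.034,.038):
        u,v=proj(t,np.append(ax+r*np.array([np.cos(a),np.sin(a)]),.087)).round().astype(int);o.append(((int(u),int(v)),T[v,u].tolist()))
    print(d,o)
sub=T[145:172,272:305].max(2);M=(sub<90).astype(int);print("\n".join("".join(".#"[x] for x in r) for r in M))
```

```text
11.025 [ 0.35591643 -0.02983914  0.23662838] [ 0.86805731 -0.5815615  -0.75074825]
0 [((290, 147), [176, 190, 194]), ((290, 145), [179, 192, 197]), ((290, 143), [137, 148, 151])]
60 [((281, 152), [133, 136, 134]), ((280, 151), [141, 144, 143]), ((278, 150), [138, 141, 140])]
120 [((282, 162), [181, 195, 199]), ((280, 163), [177, 191, 196]), ((279, 163), [177, 192, 196])]
180 [((290, 166), [141, 153, 156]), ((291, 168), [177, 192, 195]), ((291, 169), [177, 192, 196])]
240 [((299, 161), [173, 187, 192]), ((301, 162), [173, 189, 194]), ((302, 162), [178, 192, 197])]
300 [((298, 151), [177, 190, 196]), ((300, 150), [175, 190, 195]), ((301, 149), [176, 191, 194])]
.................................
.................................
.................................
#................................
###..............................
.................................
.....#...........................
......##.........####............
.......###.....########..........
.........###...#########.........
...........#############.........
............#############........
............#############........
............##############.......
............##############.......
.............############........
.............############........
..............###########........
...............#########.........
................######...........
.................................
.................................
.................................
.................................
.................................
.................................
.................................
```

```bash
python3 -c "
from rig import bot
print(bot.sign_off())"
```

```text
the job is handed in; nothing more can be done
None
```

The selector is clicked in at the diode symbol, confirmed in the last top picture. The test key was then pressed to its stop (16 N) and let go; I did not check by camera that it came back up. The job is handed in, at about 11 s of the 54 s allowed, and no verdict came back.

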